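Scoop bath tablets into the soap dish

ROBOT

A 6-joint arm with a two-finger parallel gripper is mounted at the origin on the work surface. World frame = base frame: x ahead of the robot, y to its left, z up, the work surface at z = 0. Lengths are in mm, angles in degrees, forces in N, time in s.
With the tool pointing down it reaches from about 300 to 850 mm from the base axis. Payload 4.2 kg.
Tool frame: the origin (TCP) lies at the centre of the arm's flange, where the gripper is bolted on; the fingertips stand 191 mm ahead of it and the grasp point (between the pads) lies 172 mm ahead of it; y points along the fingers, x is the direction in which the jaws open and shut, and the axes are right-handed (so a half turn about y gives the same grasp; the last joint's range is limited). The gripper opens to 91 mm and grips with 3 to 60 N. Pads are 32 mm wide; open, the fingers measure 118 mm over their backs; the gripper's body (76 mm by 178 mm) begins 60 mm behind the grasp point.
Start: joints at [72.479, 18.312, 89.639, -0, 72.044, -1.146], TCP at [162.104, 551.675, 404.776] pointing down, gripper open.
Joint ranges: [-177.97, 177.97], [-48.28, 115.42], [12.27, 149.76], [-77.06, 257.06], [2.81, 150.46], [-146.56, 146.56]. Speed limits (degrees/s): [147.25, 147.25, 180, 180, 180, 180].

INTERFACE

Orientations are given as [roll, pitch, yaw] about the fixed x, y, z axes, in that order (R = Rz(yaw) Ry(pitch) Rx(roll)).
In Python, from workcell import env gives the robot as it stands.
- The arm moves only by the tool carry_out, never from a script. Its argument "increments" is a list of rows, each a list of 3 entries, a list of its own where there are three numbers: the turn, a rotation vector about the tool's x, y, z in rad, then the shift along the tool's x, y, z in mm, then the closure, from 0 (fully open) to 1 (shut). In form: [[[wx, wy, wz], [dx, dy, dz], claw], ...]. A call has 1 to 10 rows; each row is the pose to reach, as a shift and turn from the pose commanded when the call began, along the tool's axes at that moment; what a row does not reach only later rows make up. A row lasts 1/12 s, in which the tool goes at most 41.7 mm and 7.16 degrees, less where a joint would pass 70% of its speed; a pose out of reach is approached as far as the arm can. A call with a gripper value outside its range is refused whole. The fingers move at their own pace and stop on an object; "force" is the grip in N (left out, the last holds). Time passes only in rows, so rows that repeat a pose let the fingers close. It gives the time, the measured TCP pose, the force and the opening at its end, in the units of the state.
- env.state(): the state, without advancing time (a new reading comes with each control period).
- env.grab_frame(name): name is "side" or "top"; returns a dict with "frame" (480x640x3 uint8, blue, green, red), "z_map" (480x640 float32, mm along the optical axis (not along the pixel's ray), 0 where there is no reading), "camera_matrix" (3x3 intrinsics, pixels), "k1" (the pictures are not rectified: a ray, as slopes to the right and down, at radius r is drawn at 1 + k1 r^2 times it, then the intrinsics apply), "rvec" (rotation vector, rad) and "tvec" (3), from world to camera coordinates, as OpenCV has them. Camera axes: x right, y down, z forward; pixel columns grow to the right and rows downward; lengths in mm; the calibration is good to about 2 mm. A picture is of the moment at which its call begins.
- env.job_done(): hands the job in, once; it reports no verdict.
The state is a dict: "time_s": time; "qpos": joint angles; "qvel": joint speeds; "effort": joint torques, N m; "ee_pos": TCP position; "ee_rot": TCP orientation; "force": force on the tool from outside, world axes, zero at the start; "torque": the same for the moment, N m; "gripper_width": finger opening in mm.
Only numpy, scipy, OpenCV 4.12 (cv2) and the standard library are available. Lean on these libraries where they do the work, as an engineer would, in place of code of your own. Each camera call takes 0.05 s, during which the arm holds its last target. There are 200 camera calls.

TASK

Use the little steel scoop to scoop the bath tablets out of the white tray and tip at least three of the four into the yellow soap dish on top of the stacked pair, without touching a tablet with the gripper; any tablet you do not transfer must stay in the tray. Then lay the scoop back down flat on its grey mat; leave the soap dishes standing where they are and do not disturb the tumbler, the tube and the jar.

Things in the scene. Friction and masses are not known exactly. Their poses are not given: they have to be found in the camera images.
- scoop: Steel scoop, loose, 90 g, lying flat on the mat, handle on the robot side. Origin: centre of its flat underside; x to the open front lip, z up. Bowl 76 (x) by 78 mm (y), 72 mm clear inside; floor 2.5 mm; back wall 32 mm high; side walls 26 mm high in the rear half, then 16 mm high up to x = 22 mm, none from there to the lip.
- scoop_grip (a point): Good grip point at (-69.5, 0, 70.9) mm in the scoop frame, 65 mm up the centreline of its black bar handle. The bar, 98 mm long, leans back (to -x) 25 deg from vertical, from (-48, 0, 25) to (-89, 0, 114) mm; it is 16 mm wide in y with flat sides to pinch, 24 mm thick the other way.
- scoop_lip (a point): Middle of the front lip of the scoop, on its underside, at (38, 0, 0) mm in the scoop frame.
- tray: White ceramic open tray, fixed. Origin: centre of its underside; x (long axis) points roughly away from the robot. Outside 230 (x) by 116 (y) by 32 mm high, walls and floor 5 mm: inside 220 by 106 mm, inner floor at z = 5 mm. The tablets start in its +x half as two rows of two (x 42 to 84 mm, y within 19 mm); the -x half is empty: room to set the scoop down.
- tablet1: Bath tablet, loose, hard, 12 g, pink: a disc 25 mm across and 16 mm thick with its upper and lower rims bevelled: flats 12 mm across, rim 7 mm high, bevel about 35 deg to the flat. Smooth and slippery (friction about 0.25): it slides off a surface tilted over 20 deg. Origin at its centre (8 mm above what it lies on). It climbs onto the scoop lip if pushed against the tray end wall.
- tablet2: Bath tablet, loose, hard, 12 g, green: a disc 25 mm across and 16 mm thick with its upper and lower rims bevelled: flats 12 mm across, rim 7 mm high, bevel about 35 deg to the flat. Smooth and slippery (friction about 0.25): it slides off a surface tilted over 20 deg. Origin at its centre (8 mm above what it lies on). It climbs onto the scoop lip if pushed against the tray end wall.
- tablet3: Bath tablet, loose, hard, 12 g, pink: a disc 25 mm across and 16 mm thick with its upper and lower rims bevelled: flats 12 mm across, rim 7 mm high, bevel about 35 deg to the flat. Smooth and slippery (friction about 0.25): it slides off a surface tilted over 20 deg. Origin at its centre (8 mm above what it lies on). It climbs onto the scoop lip if pushed against the tray end wall.
- tablet4: Bath tablet, loose, hard, 12 g, green: a disc 25 mm across and 16 mm thick with its upper and lower rims bevelled: flats 12 mm across, rim 7 mm high, bevel about 35 deg to the flat. Smooth and slippery (friction about 0.25): it slides off a surface tilted over 20 deg. Origin at its centre (8 mm above what it lies on). It climbs onto the scoop lip if pushed against the tray end wall.
- upper_dish: Yellow plastic soap dish, loose, 120 g, open at the top, resting on the blue one. Origin: centre of its floor underside, 32 mm above the shelf. Outside 110 (x) by 140 (y) by 32 mm high, walls and floor 4 mm; inside 102 by 132 mm; rim 64 mm above the shelf. The tablets go in here.
- lower_dish: Blue plastic soap dish, loose, 120 g, same size, standing on the shelf under the yellow one. Origin: centre of its underside.
- mat: Grey plastic mat for the scoop, fixed, 190 (x) by 130 (y) by 4 mm thick. Origin: centre of its underside; its top is at z = 4 mm.
- tumbler: Bystander: steel tumbler with three toothbrushes, 72 mm across, 100 mm high, brushes up to 185 mm, reaching 40 mm from its axis. Origin: centre of its underside.
- tube: Bystander: closed green tube standing on its white cap, 34 by 50 mm, 122 mm high. Origin: centre of its underside.
- jar: Bystander: closed terracotta-coloured jar with a white lid, 66 mm across, 85 mm high. Origin: centre of its underside.
Things that resemble listed ones, but are neither listed nor needed, are in the scene too. Leave any blue look-alike of the tablet3 alone.

How it is judged (in metres and radians):
On the way, in this order (a step that is already met when the one before it is completed fails the run):
1. A tablet is carried in the scoop, lifted clear of the tray (((x of tablet1 in the frame of scoop between -0.04 and 0.042 m and y of tablet1 in the frame of scoop between -0.04 and 0.04 m and z of tablet1 in the frame of scoop between 0 and 0.045 m and height (world z) of tablet1 above 0.055 m) or (x of tablet2 in the frame of scoop between -0.04 and 0.042 m and y of tablet2 in the frame of scoop between -0.04 and 0.04 m and z of tablet2 in the frame of scoop between 0 and 0.045 m and height (world z) of tablet2 above 0.055 m) or (x of tablet3 in the frame of scoop between -0.04 and 0.042 m and y of tablet3 in the frame of scoop between -0.04 and 0.04 m and z of tablet3 in the frame of scoop between 0 and 0.045 m and height (world z) of tablet3 above 0.055 m) or (x of tablet4 in the frame of scoop between -0.04 and 0.042 m and y of tablet4 in the frame of scoop between -0.04 and 0.04 m and z of tablet4 in the frame of scoop between 0 and 0.045 m and height (world z) of tablet4 above 0.055 m))), for 0.2 s.
2. At least three tablets lie in the yellow soap dish ((((x of tablet1 in the frame of upper_dish between -0.051 and 0.051 m and y of tablet1 in the frame of upper_dish between -0.066 and 0.066 m and z of tablet1 in the frame of upper_dish between 0 and 0.034 m) and (x of tablet2 in the frame of upper_dish between -0.051 and 0.051 m and y of tablet2 in the frame of upper_dish between -0.066 and 0.066 m and z of tablet2 in the frame of upper_dish between 0 and 0.034 m) and (x of tablet3 in the frame of upper_dish between -0.051 and 0.051 m and y of tablet3 in the frame of upper_dish between -0.066 and 0.066 m and z of tablet3 in the frame of upper_dish between 0 and 0.034 m)) or ((x of tablet1 in the frame of upper_dish between -0.051 and 0.051 m and y of tablet1 in the frame of upper_dish between -0.066 and 0.066 m and z of tablet1 in the frame of upper_dish between 0 and 0.034 m) and (x of tablet2 in the frame of upper_dish between -0.051 and 0.051 m and y of tablet2 in the frame of upper_dish between -0.066 and 0.066 m and z of tablet2 in the frame of upper_dish between 0 and 0.034 m) and (x of tablet4 in the frame of upper_dish between -0.051 and 0.051 m and y of tablet4 in the frame of upper_dish between -0.066 and 0.066 m and z of tablet4 in the frame of upper_dish between 0 and 0.034 m)) or ((x of tablet1 in the frame of upper_dish between -0.051 and 0.051 m and y of tablet1 in the frame of upper_dish between -0.066 and 0.066 m and z of tablet1 in the frame of upper_dish between 0 and 0.034 m) and (x of tablet3 in the frame of upper_dish between -0.051 and 0.051 m and y of tablet3 in the frame of upper_dish between -0.066 and 0.066 m and z of tablet3 in the frame of upper_dish between 0 and 0.034 m) and (x of tablet4 in the frame of upper_dish between -0.051 and 0.051 m and y of tablet4 in the frame of upper_dish between -0.066 and 0.066 m and z of tablet4 in the frame of upper_dish between 0 and 0.034 m)) or ((x of tablet2 in the frame of upper_dish between -0.051 and 0.051 m and y of tablet2 in the frame of upper_dish between -0.066 and 0.066 m and z of tablet2 in the frame of upper_dish between 0 and 0.034 m) and (x of tablet3 in the frame of upper_dish between -0.051 and 0.051 m and y of tablet3 in the frame of upper_dish between -0.066 and 0.066 m and z of tablet3 in the frame of upper_dish between 0 and 0.034 m) and (x of tablet4 in the frame of upper_dish between -0.051 and 0.051 m and y of tablet4 in the frame of upper_dish between -0.066 and 0.066 m and z of tablet4 in the frame of upper_dish between 0 and 0.034 m)))), for 0.2 s.
At the end, for the whole second after the job is handed in: At least three tablets rest inside the yellow dish, the rest in it or in the tray (centres at most 2 mm above the rim); the yellow dish is level within 7 deg; the scoop lies at rest, flat within 7 deg, on the grey mat, its underside centre 15 mm or more inside the edges ((((x of tablet1 in the frame of upper_dish between -0.051 and 0.051 m and y of tablet1 in the frame of upper_dish between -0.066 and 0.066 m and z of tablet1 in the frame of upper_dish between 0 and 0.034 m) and (x of tablet2 in the frame of upper_dish between -0.051 and 0.051 m and y of tablet2 in the frame of upper_dish between -0.066 and 0.066 m and z of tablet2 in the frame of upper_dish between 0 and 0.034 m) and (x of tablet3 in the frame of upper_dish between -0.051 and 0.051 m and y of tablet3 in the frame of upper_dish between -0.066 and 0.066 m and z of tablet3 in the frame of upper_dish between 0 and 0.034 m)) or ((x of tablet1 in the frame of upper_dish between -0.051 and 0.051 m and y of tablet1 in the frame of upper_dish between -0.066 and 0.066 m and z of tablet1 in the frame of upper_dish between 0 and 0.034 m) and (x of tablet2 in the frame of upper_dish between -0.051 and 0.051 m and y of tablet2 in the frame of upper_dish between -0.066 and 0.066 m and z of tablet2 in the frame of upper_dish between 0 and 0.034 m) and (x of tablet4 in the frame of upper_dish between -0.051 and 0.051 m and y of tablet4 in the frame of upper_dish between -0.066 and 0.066 m and z of tablet4 in the frame of upper_dish between 0 and 0.034 m)) or ((x of tablet1 in the frame of upper_dish between -0.051 and 0.051 m and y of tablet1 in the frame of upper_dish between -0.066 and 0.066 m and z of tablet1 in the frame of upper_dish between 0 and 0.034 m) and (x of tablet3 in the frame of upper_dish between -0.051 and 0.051 m and y of tablet3 in the frame of upper_dish between -0.066 and 0.066 m and z of tablet3 in the frame of upper_dish between 0 and 0.034 m) and (x of tablet4 in the frame of upper_dish between -0.051 and 0.051 m and y of tablet4 in the frame of upper_dish between -0.066 and 0.066 m and z of tablet4 in the frame of upper_dish between 0 and 0.034 m)) or ((x of tablet2 in the frame of upper_dish between -0.051 and 0.051 m and y of tablet2 in the frame of upper_dish between -0.066 and 0.066 m and z of tablet2 in the frame of upper_dish between 0 and 0.034 m) and (x of tablet3 in the frame of upper_dish between -0.051 and 0.051 m and y of tablet3 in the frame of upper_dish between -0.066 and 0.066 m and z of tablet3 in the frame of upper_dish between 0 and 0.034 m) and (x of tablet4 in the frame of upper_dish between -0.051 and 0.051 m and y of tablet4 in the frame of upper_dish between -0.066 and 0.066 m and z of tablet4 in the frame of upper_dish between 0 and 0.034 m))) and ((x of tablet1 in the frame of upper_dish between -0.051 and 0.051 m and y of tablet1 in the frame of upper_dish between -0.066 and 0.066 m and z of tablet1 in the frame of upper_dish between 0 and 0.034 m) or (x of tablet1 in the frame of tray between -0.11 and 0.11 m and y of tablet1 in the frame of tray between -0.053 and 0.053 m and z of tablet1 in the frame of tray between 0 and 0.034 m)) and ((x of tablet2 in the frame of upper_dish between -0.051 and 0.051 m and y of tablet2 in the frame of upper_dish between -0.066 and 0.066 m and z of tablet2 in the frame of upper_dish between 0 and 0.034 m) or (x of tablet2 in the frame of tray between -0.11 and 0.11 m and y of tablet2 in the frame of tray between -0.053 and 0.053 m and z of tablet2 in the frame of tray between 0 and 0.034 m)) and ((x of tablet3 in the frame of upper_dish between -0.051 and 0.051 m and y of tablet3 in the frame of upper_dish between -0.066 and 0.066 m and z of tablet3 in the frame of upper_dish between 0 and 0.034 m) or (x of tablet3 in the frame of tray between -0.11 and 0.11 m and y of tablet3 in the frame of tray between -0.053 and 0.053 m and z of tablet3 in the frame of tray between 0 and 0.034 m)) and ((x of tablet4 in the frame of upper_dish between -0.051 and 0.051 m and y of tablet4 in the frame of upper_dish between -0.066 and 0.066 m and z of tablet4 in the frame of upper_dish between 0 and 0.034 m) or (x of tablet4 in the frame of tray between -0.11 and 0.11 m and y of tablet4 in the frame of tray between -0.053 and 0.053 m and z of tablet4 in the frame of tray between 0 and 0.034 m)) and x of scoop in the frame of mat between -0.08 and 0.08 m and y of scoop in the frame of mat between -0.05 and 0.05 m and z of scoop in the frame of mat between 0.001 and 0.009 m and angle between each of scoop, upper_dish's own z axis and vertical below 0.12 rad and linear speed of each of scoop, tablet1, tablet2, tablet3, tablet4 below 0.03 m/s); the robot touches nothing.
It fails at once if a tablet is touched by the gripper or arm (contact force between any of tablet1, tablet2, tablet3, tablet4 and the fingers above 0.2 N or contact force between any of tablet1, tablet2, tablet3, tablet4 and the arm above 0.2 N).
It fails at once if a soap dish is shifted by more than 35 mm (distance of any of upper_dish, lower_dish from where it was at the start of the episode above 0.035 m).
It fails at once if the tumbler is shifted by more than 20 mm or tipped (distance of tumbler from where it was at the start of the episode above 0.02 m or angle between tumbler's own z axis and vertical above 0.25 rad).
It fails at once if the tube is shifted by more than 20 mm or tipped (distance of tube from where it was at the start of the episode above 0.02 m or angle between tube's own z axis and vertical above 0.25 rad).
It fails at once if the jar is shifted by more than 20 mm or tipped (distance of jar from where it was at the start of the episode above 0.02 m or angle between jar's own z axis and vertical above 0.25 rad).
It also fails if it takes over 61 s, if anything falls off the work surface, if the arm or the gripper's body presses on something with over 40 N, if the wrist force passes 120 N, or if a joint passes its speed limit or range.

## Working session

There is one attempt and no reset: what is moved stays moved. The work goes in short steps, Python scripts to look and compute and a tool call to move; the robot and the scene stay as the last step left them, time stands still between calls to the robot, and variables do not carry over. Pictures are saved under pics/ and viewed, about 8 in all and at most 12, crops included, and the job is handed in when it is done.

Besides the shell and the picture viewer there is one more tool, called after "Emit:" as name(argument=value, ...), one argument or row to a line, values as JSON. carry_out: Moves the arm, as the interface text tells. Its arguments: {"type":"object","properties":{"increments":{"type":"array","items":{"type":"array"}},"force":{"type":"number"}},"required":["increments"]}

```bash
ls; mkdir -p pics; cat > h.py <<'E'
import numpy as np, cv2
from workcell import env
def grab(n):
    f=env.grab_frame(n); f['R']=cv2.Rodrigues(np.array(f['rvec'],float))[0]; f['t']=np.array(f['tvec'],float).ravel(); f['K']=np.array(f['camera_matrix'],float); return f
def slopes(f,uv):
    d=np.atleast_2d(np.array(uv,float)); K=f['K']
    p=np.stack([(d[:,0]-K[0,2])/K[0,0],(d[:,1]-K[1,2])/K[1,1]],1); q=p.copy()
    for _ in range(8): q=p/(1+f['k1']*(q**2).sum(1,keepdims=True))
    return np.c_[q,np.ones(len(q))]
def onplane(f,uv,z):
    s=slopes(f,uv)@f['R']; c=-f['R'].T@f['t']
    return c+s*((z-c[2])/s[:,2:3])
def cloud(f):
    v,u=np.mgrid[0:480,0:640]; s=slopes(f,np.c_[u.ravel(),v.ravel()])*f['z_map'].reshape(-1,1)
    return ((s-f['t'])@f['R']).reshape(480,640,3)
E
python3 - <<'E'
from h import *
for n in('top','side'):
    f=grab(n); cv2.imwrite(f'pics/{n}1.png',f['frame']); np.savez(f'{n}1.npz',**f)
    print(n,-f['R'].T@f['t'],f['R'][2],f['k1'])
print(env.state())
E
```

```text
pics
top [577.43540496 -19.97763591 800.90419812] [ 0.08638722  0.04240125 -0.99535892] -0.007382244603373738
side [ 284.00428732 -476.70678346  768.18155988] [ 0.37065919  0.53017148 -0.76258112] 0.050001746661957724
{'time_s': 0.1, 'qpos': array([ 7.24783054e+01,  1.83475972e+01,  8.97000998e+01, -1.54021225e-03,
        7.20441502e+01, -1.14720284e+00]), 'qvel': array([-0.0737044 , -0.04555148, -0.00363696, -0.19345038, -0.15037853,
       -0.05249371]), 'effort': array([ 1.77680849e-04, -4.13327479e+01, -2.32509935e+01,  7.30875065e-02,
        4.20551549e-02, -6.75353022e-05]), 'ee_pos': array([162.06963406, 551.52655763, 404.00329825]), 'ee_rot': array([-89.99962525,   0.09185822,  73.62598455]), 'force': array([-0.77314386,  0.78492755, -0.91927641]), 'torque': array([-0.05227941,  0.01127433, -0.00020325]), 'gripper_width': 91.01262035700272}
```

View pics/top1.png

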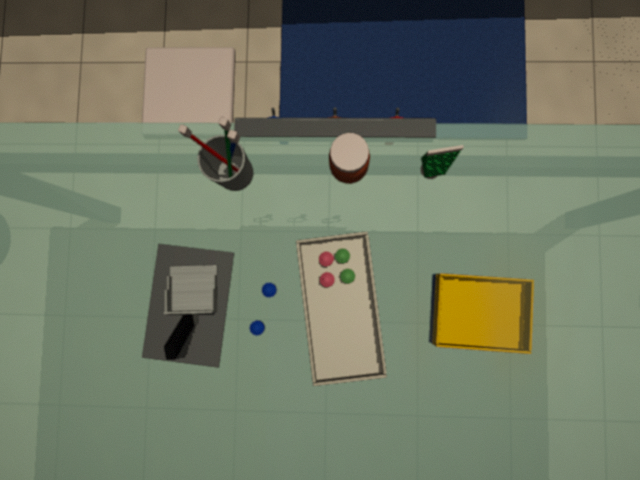

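View pics/side1.png

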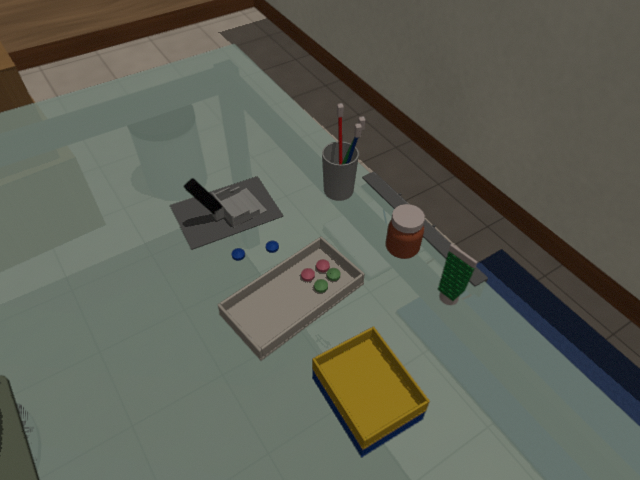

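```bash
cat > m.py <<'E'
from h import *
def rect(P): 
    r=cv2.minAreaRect(P[:,:2].astype(np.float32)); return np.round(r[0],1),np.round(r[1],1),round(r[2],1)
f=grab('top'); C=cloud(f); Z=C[...,2]; im=f['frame'].astype(int); b,g,r=im[...,0],im[...,1],im[...,2]
v,u=np.mgrid[0:480,0:640]; box=lambda a,b_,c,d:(u>a)&(u<b_)&(v>c)&(v<d)
def big(m):
    n,l,s,c=cv2.connectedComponentsWithStats(m.astype(np.uint8)); return l==1+np.argmax(s[1:,4])
m=box(290,395,228,390); print('table z',np.median(Z[box(250,290,350,380)]),'tray',rect(C[m&(Z>22)&(Z<40)]), 'floor z',np.median(Z[box(330,350,310,360)]))
m=box(425,540,265,360)&(Z>50)&(Z<72); print('dish',rect(C[m]),np.median(Z[m]), 'floor',np.median(Z[box(455,510,295,330)]))
m=box(138,240,240,372); print('mat',rect(C[big(m&(b<110)&(g<110)&(abs(Z-4)<4))|big(m&(b<90)&(abs(g-b)<15))]))
m=box(150,225,250,365)
for lo,hi in((8,18),(18,30),(28,42),(45,60),(60,75),(75,90),(90,105),(105,125)):
    P=C[m&(Z>lo)&(Z<hi)]
    if len(P)>3: print('scoop',lo,hi,len(P),rect(P),P.mean(0).round(1))
for nm,k in(('pink',(r>g+50)&(r>b+30)),('green',(g>r+40)&(g>b+30)),('blue',(b>r+60)&(b>g+50))):
    n,l,s,c=cv2.connectedComponentsWithStats((k&box(240,390,235,380)).astype(np.uint8))
    for i in range(1,n):
        if s[i,4]>40: print(nm,c[i].round(1),s[i,4],C[l==i].mean(0).round(1),onplane(f,c[i],15).round(1))
for nm,bx in(('tumbler',(175,250,115,190)),('jar',(325,375,130,190)),('tube',(415,470,140,185))):
    P=C[box(*bx)&(Z>25)]; print(nm,P.min(0).round(),P.max(0).round())
E
python3 m.py
```

```text
table z -0.49836073181239704 tray (array([541.2, -16.8]), array([230.4, 116.1]), 7.9) floor z 4.646680293897934
dish (array([ 538.8, -230.8]), array([141.1, 110.4]), 87.0) 62.73381356352553 floor 35.784875323064526
mat (array([530.5, 144.3]), array([317.5, 191.1]), 84.3)
scoop 8 18 310 (array([533.1, 224.8]), array([ 87.2, 141.9]), 88.6) [559.9 226.9  11. ]
scoop 18 30 252 (array([548. , 225.7]), array([79.7, 79.5]), 2.7) [550.4 230.   23.9]
scoop 28 42 262 (array([534.3, 224.9]), array([62.7, 78.8]), 3.4) [534.1 224.9  33.6]
scoop 45 60 91 (array([511.5, 218.7]), array([30.9, 15. ]), 34.8) [514.8 220.2  52.6]
scoop 60 75 103 (array([504.4, 218.6]), array([31.4, 16.1]), 35.9) [507.1 219.8  67.6]
scoop 75 90 110 (array([496.3, 222.6]), array([29.1, 16.1]), 0.0) [500.1 219.5  82.7]
scoop 90 105 116 (array([487.3, 221.6]), array([31.5, 15.7]), 8.7) [493.3 219.2  97.8]
scoop 105 125 261 (array([482., 222.]), array([28.9, 15.7]), 4.7) [482.4 221.2 115. ]
pink [325.9 258.5] 166 [618.3   8.3  18.8] [[618.5   8.4  15. ]]
pink [326.7 279.1] 166 [585.1   6.2  23.5] [[585.2   6.5  15. ]]
green [342.6 255.2] 105 [623.9 -18.6  19.9] [[624.2 -18.6  15. ]]
green [347.6 275.5] 111 [591.6 -27.1  19.8] [[591.6 -27.1  15. ]]
blue [268.8 289.5] 125 [567.   99.2  20.8] [[566.9 100.1  15. ]]
blue [256.8 327.4] 128 [506.4 116.9  20.5] [[505.9 117.9  15. ]]
tumbler [577. -20.  25.] [799. 201. 801.]
jar [577. -60.  25.] [805.   5. 801.]
tube [ 577. -186.   26.] [782. -20. 801.]
```

```bash
cat > p.py <<'E'
import json,os,sys
from h import *
from scipy.spatial.transform import Rotation as Ro
a=np.radians(25); G=np.eye(4); G[:3,:3]=np.array([[0,np.sin(a),-np.cos(a)],[1,0,0],[0,-np.cos(a),-np.sin(a)]])
G[:3,3]=np.array([-69.5,0,70.9])-172*G[:3,1]
def T(x,y,z,yaw,pitch=0):
    M=np.eye(4); M[:3,:3]=Ro.from_euler('ZY',[yaw,pitch],degrees=True).as_matrix(); M[:3,3]=x,y,z; return M
tray=T(541.2,-16.8,0,7.9); dish=T(538.8,-230.8,32,-3.0); SC=[567,226,4,3]
def cmd():
    if os.path.exists('cmd.json'): return np.array(json.load(open('cmd.json')))
    M=np.eye(4); M[:3,:3]=Ro.from_euler('xyz',[-90,0,73.625],degrees=True).as_matrix(); M[:3,3]=162.104,551.675,404.776; return M
def plan(S,back=0,nd=1,save=True):
    """rows to scoop poses S (4x4 list), tool backed off along the fingers; remembers the last as commanded"""
    C=cmd(); last=C
    for s in S:
        g=s@G; g[:3,3]-=back*g[:3,1]; d=np.linalg.inv(C)@g
        w=Ro.from_matrix(d[:3,:3]).as_rotvec().round(3); p=d[:3,3].round(nd)
        e=np.eye(4); e[:3,:3]=Ro.from_rotvec(w).as_matrix(); e[:3,3]=p
        n=C@e; k=np.linalg.inv(last)@n
        print(json.dumps([w.tolist(),p.tolist()]), 'step %.0f mm %.1f deg'%(np.linalg.norm(k[:3,3]),np.degrees(Ro.from_matrix(k[:3,:3]).magnitude())),'tcp',n[:3,3].round()); last=n
    if save: json.dump(last.tolist(),open('cmd.json','w'))
def lerp(A,B,n): return [tuple(np.array(A)+(np.array(B)-A)*i/n) for i in range(1,n+1)]
def check():
    s=env.state(); C=cmd(); print('t',s['time_s'],'meas-cmd',(s['ee_pos']-C[:3,3]).round(1),'F',s['force'].round(1),'w',s['gripper_width'])
    g=np.eye(4); g[:3,:3]=Ro.from_euler('xyz',s['ee_rot'],degrees=True).as_matrix(); g[:3,3]=s['ee_pos']; m=g@np.linalg.inv(G)
    print('scoop',m[:3,3].round(1),'yaw,pitch,roll',Ro.from_matrix(m[:3,:3]).as_euler('ZYX',degrees=True).round(1)); return m
E
python3 - <<'E'
from p import *
f=grab('top')
P=onplane(f,[(160,244),(234,252),(219,367),(143,357)],4); print(P.round(),P.mean(0))
print('scoop edges',onplane(f,[(190,265)],4),onplane(f,[(170,266),(216,265)],16).round())
plan([T(*SC)],back=120)
E
```

```text
[[639. 287.   4.]
 [628. 161.   4.]
 [440. 180.   4.]
 [453. 307.   4.]] [539.86115079 233.72627146   4.        ]
scoop edges [[604.95415992 234.52301001   4.        ]] [[602. 264.  16.]
 [605. 188.  16.]]
[[-0.432, -0.333, -0.074], [-262.3, 65.2, -298.3]] step 403 mm 31.5 deg tcp [374. 216. 340.]
```

Emit:
carry_out(
  increments=[
    [[-0.432,-0.333,-0.074],[-262.3,65.2,-298.3],0],
    [[-0.432,-0.333,-0.074],[-262.3,65.2,-298.3],0],
    [[-0.432,-0.333,-0.074],[-262.3,65.2,-298.3],0],
    [[-0.432,-0.333,-0.074],[-262.3,65.2,-298.3],0],
    [[-0.432,-0.333,-0.074],[-262.3,65.2,-298.3],0],
    [[-0.432,-0.333,-0.074],[-262.3,65.2,-298.3],0],
    [[-0.432,-0.333,-0.074],[-262.3,65.2,-298.3],0],
    [[-0.432,-0.333,-0.074],[-262.3,65.2,-298.3],0],
    [[-0.432,-0.333,-0.074],[-262.3,65.2,-298.3],0],
    [[-0.432,-0.333,-0.074],[-262.3,65.2,-298.3],0],
  ],
)

```text
time_s: 1.03
ee_pos: [374.9, 213.1, 339.0]
ee_rot: [-115.0, 0.1, 92.9]
force: [0.7, 0.9, -0.0]
gripper_width: 91.0
```

Emit:
carry_out(
  increments=[
    [[0,0,0],[0,0,0],0],
    [[0,0,0],[0,0,0],0],
    [[0,0,0],[0,0,0],0],
  ],
)

```text
time_s: 1.28
ee_pos: [374.4, 216.1, 339.7]
ee_rot: [-115.0, -0.0, 93.0]
force: [-0.5, 1.0, -0.5]
gripper_width: 91.0
```

```bash
python3 - <<'E'
from p import *
check(); 
for n in('side',):
    f=grab(n); cv2.imwrite(f'pics/{n}2.png',cv2.resize(f['frame'][100:300,100:367],None,fx=3,fy=3))
E
```

```text
t 1.2833 meas-cmd [0.  0.1 0.1] F [-0.5  1.  -0.5] w 91.02303278567432
scoop [516.4 223.6 112.9] yaw,pitch,roll [ 3. -0.  0.]
```

```bash
python3 - <<'E'
from p import *
plan([T(*SC)])
E
```

```text
[[-0.0, 0.0, 0.0], [-0.0, 120.0, -0.0]] step 120 mm 0.0 deg tcp [425. 219. 231.]
```

Emit:
carry_out(
  increments=[
    [[0,0,0],[0,25,0],0],
    [[0,0,0],[0,50,0],0],
    [[0,0,0],[0,75,0],0],
    [[0,0,0],[0,100,0],0],
    [[0,0,0],[0,112,0],0],
    [[0,0,0],[0,120,0],0],
    [[0,0,0],[0,120,0],0],
    [[0,0,0],[0,120,0],0],
  ],
)

```text
time_s: 2.0
ee_pos: [424.7, 219.8, 230.6]
ee_rot: [-115.0, -0.0, 93.1]
force: [0.0, -0.0, 0.6]
gripper_width: 91.2
```

```bash
python3 - <<'E'
from p import *
check()
f=grab('side'); A=f['frame'][120:270,140:340]; f=grab('top'); B=f['frame'][230:380,120:320]
cv2.imwrite('pics/g1.png',cv2.resize(np.vstack([A,B]),None,fx=2,fy=2,interpolation=3))
E
```

```text
t 2.0 meas-cmd [-0.3  1.2 -0.2] F [ 0.  -0.   0.6] w 91.22355454054058
scoop [566.5 227.6   3.8] yaw,pitch,roll [3.1 0.  0. ]
```

View pics/g1.png

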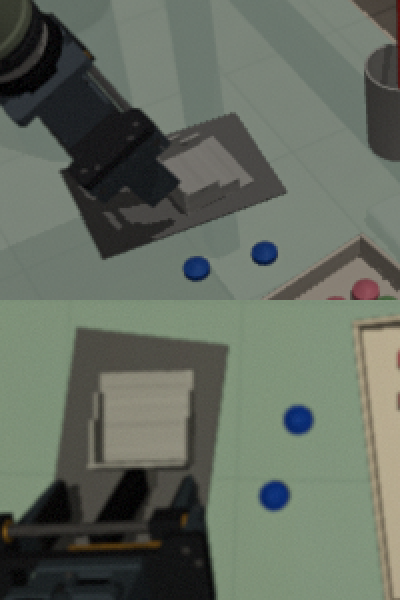

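The handle (about (122,490) in the lower crop) stands between the two fingers ((50,500) and (185,500)), and the scoop is still flat. I'm closing the gripper now.

Emit:
carry_out(
  increments=[
    [[0,0,0],[0,0,0],0.8],
    [[0,0,0],[0,0,0],0.9],
    [[0,0,0],[0,0,0],1],
    [[0,0,0],[0,0,0],1],
    [[0,0,0],[0,0,0],1],
    [[0,0,0],[0,0,0],1],
    [[0,0,0],[0,0,0],1],
    [[0,0,0],[0,0,0],1],
    [[0,0,0],[0,0,0],1],
    [[0,0,0],[0,0,0],1],
  ],
  force=50,
)

```text
time_s: 2.93
ee_pos: [425.0, 218.6, 230.7]
ee_rot: [-115.0, -0.0, 93.0]
force: [1.1, -0.4, -0.5]
gripper_width: 27.5
```

```bash
python3 - <<'E'
from p import *
check()
t=lambda x,z,p=0: tray@T(x,0,z,0,p)
S=[T(567,226,80,3)]; plan(S)
plan([t(-30,80)]); plan([t(-30,12)])
E
```

```text
t 2.9333 meas-cmd [ 0.   0.  -0.1] F [ 1.1 -0.4 -0.5] w 27.459997465485003
scoop [567.  226.1   3.9] yaw,pitch,roll [3. 0. 0.]
[[-0.0, 0.0, 0.0], [-0.0, -68.9, -32.1]] step 76 mm 0.0 deg tcp [425. 219. 307.]
[[-0.0, -0.077, -0.036], [-255.8, -28.7, 61.5]] step 265 mm 4.9 deg tcp [371. -40. 307.]
[[-0.0, -0.0, 0.0], [-0.1, 61.6, 28.8]] step 68 mm 0.0 deg tcp [371. -41. 239.]
```

Emit:
carry_out(
  increments=[
    [[0,0,0],[0,0,0],1],
    [[0,0,0],[0,0,0],1],
    [[0,0,0],[0,0,0],1],
    [[0,0,0],[0,0,0],1],
    [[0,0,0],[0,0,0],1],
    [[0,0,0],[0,0,0],1],
  ],
)

```text
time_s: 3.43
ee_pos: [425.0, 218.6, 230.8]
ee_rot: [-115.0, -0.0, 93.0]
force: [-0.2, -0.1, -0.3]
gripper_width: 15.5
```

Emit:
carry_out(
  increments=[
    [[0,0,0],[0,-20,-9],1],
    [[0,0,0],[0,-45,-21],1],
    [[0,0,0],[0,-68.9,-32.1],1],
    [[0,0,0],[0,-68.9,-32.1],1],
    [[0,0,0],[0,-68.9,-32.1],1],
  ],
)

```text
time_s: 3.85
ee_pos: [425.1, 218.6, 308.0]
ee_rot: [-115.1, -0.1, 93.0]
force: [0.0, -0.3, -2.7]
gripper_width: 15.8
```

Emit:
carry_out(
  increments=[
    [[0,-0.01,-0.004],[-25.6,-2.9,6.1],1],
    [[0,-0.019,-0.009],[-64,-7.2,15.4],1],
    [[0,-0.031,-0.014],[-102.3,-11.5,24.6],1],
    [[0,-0.043,-0.02],[-140.7,-15.8,33.8],1],
    [[0,-0.054,-0.025],[-179,-20.1,43],1],
    [[0,-0.066,-0.031],[-217.4,-24.4,52.3],1],
    [[0,-0.077,-0.036],[-243,-27.3,58.4],1],
    [[0,-0.077,-0.036],[-255.8,-28.7,61.5],1],
    [[0,-0.077,-0.036],[-255.8,-28.7,61.5],1],
    [[0,-0.077,-0.036],[-255.8,-28.7,61.5],1],
  ],
)

```text
time_s: 4.68
ee_pos: [369.6, -41.9, 305.4]
ee_rot: [-114.8, -0.1, 97.6]
force: [0.4, 1.1, -1.3]
gripper_width: 15.8
```

```bash
python3 - <<'E'
from p import *
s=env.state(); print(s['gripper_width'],s['ee_pos'],s['force'])
f=grab('side'); A=f['frame'][170:370,190:390]; f=grab('top'); B=f['frame'][220:400,240:440]; C=cloud(f)
cv2.imwrite('pics/g2.png',cv2.resize(np.vstack([A,B]),None,fx=1.5,fy=1.5,interpolation=3))
m=(f['frame'].max(2)>0); P=C[220:400,280:400].reshape(-1,3); P=P[(P[:,2]>75)&(P[:,2]<87)]; print(len(P),P.min(0),P.max(0))
E
```

```text
15.812100929508917 [369.63179397 -41.8570914  305.41871786] [ 0.3684413   1.138707   -1.28472725]
2567 [469.81274219 -61.974399    76.26467261] [552.05352931  19.40874596  86.76256009]
```

View pics/g2.png

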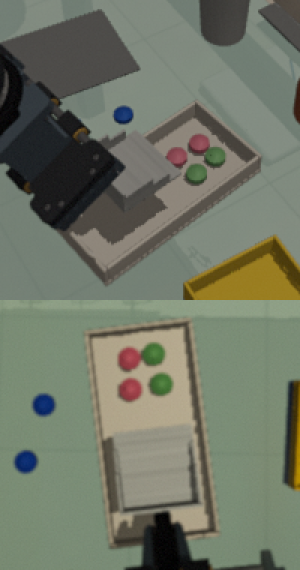

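Side view: the scoop is held level over the tray's empty half. Top view (crop): the bowl at about (153,465) is centred between the tray walls, and the four tablets sit ahead of it at (130-160, 352-390). I'm lowering it now.

Emit:
carry_out(
  increments=[
    [[0,0,0],[0,20,9.4],1],
    [[0,0,0],[0,45,21],1],
    [[0,0,0],[-0.1,61.6,28.8],1],
    [[0,0,0],[-0.1,61.6,28.8],1],
    [[0,0,0],[-0.1,61.6,28.8],1],
    [[0,0,0],[-0.1,61.6,28.8],1],
  ],
)

```text
time_s: 5.28
ee_pos: [371.3, -39.8, 239.4]
ee_rot: [-115.1, 0.0, 98.0]
force: [-0.7, -0.2, -0.1]
gripper_width: 16.2
```

```bash
python3 - <<'E'
from p import *
check()
t=lambda x,z,p=0: tray@T(x,0,z,0,p)
plan([t(-30,8,1),t(-30,5.6,1)]); print(); plan([t(x,5.6,1) for x in (-22,-14,-6,2,10,18,26,34,40)])
E
```

```text
t 5.2833 meas-cmd [0.7 0.7 0.6] F [-0.7 -0.2 -0.1] w 16.172677542581532
scoop [512.4 -20.   12.8] yaw,pitch,roll [ 8.  -0.1 -0. ]
[[0.017, -0.0, 0.0], [0.0, 3.1, -3.0]] step 4 mm 1.0 deg tcp [375. -40. 237.]
[[0.017, -0.0, 0.0], [0.0, 5.3, -2.0]] step 2 mm 0.0 deg tcp [375. -40. 235.]

[[0.0, -0.0, 0.0], [0.0, 3.3, -7.3]] step 8 mm 0.0 deg tcp [383. -39. 235.]
[[0.0, -0.0, 0.0], [0.0, 6.5, -14.6]] step 8 mm 0.0 deg tcp [390. -38. 235.]
[[0.0, -0.0, 0.0], [0.0, 9.8, -21.9]] step 8 mm 0.0 deg tcp [398. -37. 235.]
[[0.0, -0.0, 0.0], [0.1, 13.0, -29.2]] step 8 mm 0.0 deg tcp [406. -35. 235.]
[[0.0, -0.0, 0.0], [0.1, 16.3, -36.5]] step 8 mm 0.0 deg tcp [414. -34. 235.]
[[0.0, -0.0, 0.0], [0.1, 19.5, -43.8]] step 8 mm 0.0 deg tcp [422. -33. 235.]
[[0.0, -0.0, 0.0], [0.1, 22.8, -51.1]] step 8 mm 0.0 deg tcp [430. -32. 235.]
[[0.0, -0.0, 0.0], [0.1, 26.1, -58.4]] step 8 mm 0.0 deg tcp [438. -31. 235.]
[[0.0, -0.0, 0.0], [0.1, 28.5, -63.9]] step 6 mm 0.0 deg tcp [444. -30. 235.]
```

Emit:
carry_out(
  increments=[
    [[0.017,0,0],[0,3.1,-3],1],
    [[0.017,0,0],[0,5.3,-2],1],
    [[0.017,0,0],[0,5.3,-2],1],
    [[0.017,0,0],[0,5.3,-2],1],
  ],
)

```text
time_s: 5.62
ee_pos: [374.7, -39.8, 235.4]
ee_rot: [-114.1, 0.0, 97.9]
force: [1.1, 0.2, 0.2]
gripper_width: 16.3
```

Emit:
carry_out(
  increments=[
    [[0,0,0],[0,3.3,-7.3],1],
    [[0,0,0],[0,6.5,-14.6],1],
    [[0,0,0],[0,9.8,-21.9],1],
    [[0,0,0],[0.1,13,-29.2],1],
    [[0,0,0],[0.1,16.3,-36.5],1],
    [[0,0,0],[0.1,19.5,-43.8],1],
    [[0,0,0],[0.1,22.8,-51.1],1],
    [[0,0,0],[0.1,26.1,-58.4],1],
    [[0,0,0],[0.1,28.5,-63.9],1],
    [[0,0,0],[0.1,28.5,-63.9],1],
  ],
)

```text
time_s: 6.45
ee_pos: [445.4, -30.2, 234.9]
ee_rot: [-114.1, 0.0, 97.9]
force: [0.3, 0.4, -0.7]
gripper_width: 15.9
```

```bash
python3 - <<'E'
from p import *
check()
f=grab('side'); A=f['frame'][220:360,210:390]; f=grab('top'); B=f['frame'][220:360,260:440]
cv2.imwrite('pics/g3.png',cv2.resize(np.vstack([A,B]),None,fx=2,fy=2,interpolation=3))
t=lambda x,z,p=0: tray@T(x,0,z,0,p)
plan([t(x,5.6,1) for x in (45,50,55,59,63,66,69,70.5)])
E
```

```text
t 6.45 meas-cmd [1.5 0.1 0.1] F [ 0.3  0.4 -0.7] w 15.906654746376832
scoop [582.7 -11.2   6. ] yaw,pitch,roll [ 7.9  0.9 -0. ]
[[0.0, -0.0, 0.0], [-0.0, 2.0, -4.6]] step 5 mm 0.0 deg tcp [449. -30. 235.]
[[0.0, -0.0, 0.0], [-0.0, 4.1, -9.1]] step 5 mm 0.0 deg tcp [454. -29. 235.]
[[0.0, -0.0, 0.0], [-0.0, 6.1, -13.7]] step 5 mm 0.0 deg tcp [459. -28. 235.]
[[0.0, -0.0, 0.0], [-0.0, 7.7, -17.4]] step 4 mm 0.0 deg tcp [463. -28. 235.]
[[0.0, -0.0, 0.0], [-0.0, 9.4, -21.0]] step 4 mm 0.0 deg tcp [467. -27. 235.]
[[0.0, -0.0, 0.0], [-0.0, 10.6, -23.8]] step 3 mm 0.0 deg tcp [470. -27. 235.]
[[0.0, -0.0, 0.0], [-0.0, 11.8, -26.5]] step 3 mm 0.0 deg tcp [473. -26. 235.]
[[0.0, -0.0, 0.0], [-0.0, 12.4, -27.9]] step 2 mm 0.0 deg tcp [474. -26. 235.]
```

View pics/g3.png

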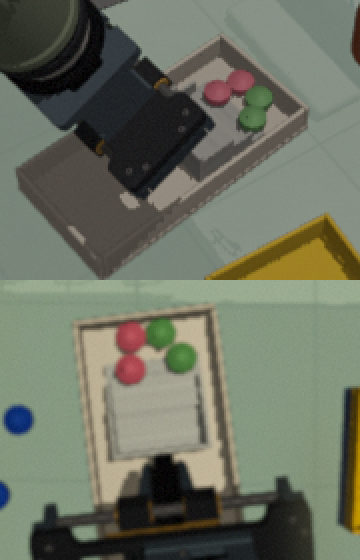

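Two tablets already overlap the lip ((130,368), (181,357)), and the other two are up against the end wall. I'll keep pushing.

Emit:
carry_out(
  increments=[
    [[0,0,0],[0,2,-4.6],1],
    [[0,0,0],[0,4.1,-9.1],1],
    [[0,0,0],[0,6.1,-13.7],1],
    [[0,0,0],[0,7.7,-17.4],1],
    [[0,0,0],[0,9.4,-21],1],
    [[0,0,0],[0,10.6,-23.8],1],
    [[0,0,0],[0,11.8,-26.5],1],
    [[0,0,0],[0,12.4,-27.9],1],
    [[0,0,0],[0,12.4,-27.9],1],
    [[0,0,0],[0,12.4,-27.9],1],
  ],
)

```text
time_s: 7.38
ee_pos: [474.4, -26.1, 234.7]
ee_rot: [-114.0, -0.0, 97.9]
force: [-0.2, -0.3, -0.9]
gripper_width: 16.1
```

```bash
python3 - <<'E'
from p import *
check()
f=grab('side'); A=f['frame'][220:340,230:390]; f=grab('top'); B=f['frame'][225:345,280:440]
cv2.imwrite('pics/g4.png',cv2.resize(np.vstack([A,B]),None,fx=2.4,fy=2.4,interpolation=3))
E
```

```text
t 7.3833 meas-cmd [ 0.2  0.  -0.2] F [-0.2 -0.3 -0.9] w 16.055873647389305
scoop [611.4  -7.    5.5] yaw,pitch,roll [7.9 1.  0. ]
```

View pics/g4.png

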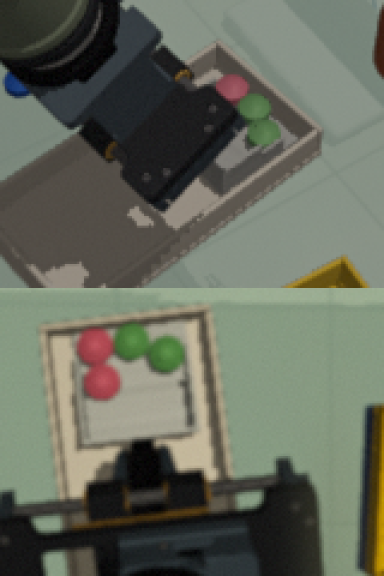

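```bash
cat > tb.py <<'E'
from p import *
def tabs(f,z,F,bx=(240,640,200,420)):
    im=f['frame'].astype(int); b,g,r=im[...,0],im[...,1],im[...,2]
    for nm,k in(('pink',(r>g+50)&(r>b+30)),('green',(g>r+40)&(g>b+30))):
        k=k.copy(); o=np.zeros_like(k); o[bx[2]:bx[3],bx[0]:bx[1]]=1; k&=o
        n,l,s,c=cv2.connectedComponentsWithStats(k.astype(np.uint8))
        for i in range(1,n):
            if s[i,4]>30:
                P=onplane(f,c[i],z)[0]; print(nm,c[i].round(),s[i,4],(np.linalg.inv(F)@np.r_[P,1])[:3].round(1))
if __name__=='__main__':
    m=check(); tabs(grab('top'),18,m)
    t=lambda x,z,p=0: tray@T(x,0,z,0,p)
    S=[]
    for p in (-1,-3,-5,-7,-9,-11,-13,-15,-17,-18):
        q=np.radians(-p); S.append(t(109.5-38*np.cos(q),5.8+38*np.sin(q)+.2,p))
    plan(S)
E
python3 tb.py
```

```text
t 7.4833 meas-cmd [ 0.1  0.  -0.1] F [ 0.2 -0.1 -1.3] w 15.690148898339435
scoop [611.2  -7.    5.6] yaw,pitch,roll [7.9 1.  0. ]
pink [321. 256.] 351 [13.9 22.1 12.7]
green [335. 247.] 133 [25.8 -2.  12.9]
green [349. 252.] 134 [ 15.  -24.3  12.7]
[[-0.035, -0.0, 0.0], [-0.0, 0.8, 7.9]] step 8 mm 2.0 deg tcp [467. -27. 231.]
[[-0.069, -0.0, 0.0], [-0.0, 1.2, 16.5]] step 9 mm 1.9 deg tcp [460. -28. 227.]
[[-0.104, -0.0, 0.0], [-0.0, 2.0, 25.1]] step 9 mm 2.0 deg tcp [452. -29. 223.]
[[-0.139, -0.0, 0.0], [-0.0, 3.1, 33.5]] step 8 mm 2.0 deg tcp [445. -30. 218.]
[[-0.174, -0.0, 0.0], [-0.0, 4.6, 41.7]] step 8 mm 2.0 deg tcp [438. -31. 214.]
[[-0.209, -0.0, 0.0], [-0.1, 6.4, 49.9]] step 8 mm 2.0 deg tcp [432. -32. 209.]
[[-0.244, -0.0, 0.0], [-0.1, 8.5, 57.9]] step 8 mm 2.0 deg tcp [425. -33. 204.]
[[-0.279, -0.0, 0.0], [-0.1, 11.0, 65.7]] step 8 mm 2.0 deg tcp [419. -34. 198.]
[[-0.314, -0.0, 0.0], [-0.1, 13.8, 73.4]] step 8 mm 2.0 deg tcp [413. -35. 192.]
[[-0.331, -0.0, 0.0], [-0.1, 15.3, 77.2]] step 4 mm 1.0 deg tcp [410. -35. 189.]
```

Emit:
carry_out(
  increments=[
    [[-0.035,0,0],[0,0.8,7.9],1],
    [[-0.069,0,0],[0,1.2,16.5],1],
    [[-0.104,0,0],[0,2,25.1],1],
    [[-0.139,0,0],[0,3.1,33.5],1],
    [[-0.174,0,0],[0,4.6,41.7],1],
    [[-0.209,0,0],[-0.1,6.4,49.9],1],
    [[-0.244,0,0],[-0.1,8.5,57.9],1],
    [[-0.279,0,0],[-0.1,11,65.7],1],
    [[-0.314,0,0],[-0.1,13.8,73.4],1],
    [[-0.331,0,0],[-0.1,15.3,77.2],1],
  ],
)

```text
time_s: 8.37
ee_pos: [445.1, 20.4, 288.6]
ee_rot: [-130.0, 1.5, 96.5]
force: [0.7, -0.6, -1.5]
gripper_width: 16.0
```

```bash
python3 - <<'E'
from tb import *
m=check(); f=grab('top'); tabs(f,25,m)
A=f['frame'][225:345,280:440]; f=grab('side'); B=f['frame'][220:340,230:390]
cv2.imwrite('pics/g5.png',cv2.resize(np.vstack([A,B]),None,fx=2.4,fy=2.4,interpolation=3))
E
```

```text
t 8.3667 meas-cmd [34.6 55.4 99.2] F [ 0.7 -0.6 -1.5] w 16.021172988225185
scoop [640.3  37.9 106.4] yaw,pitch,roll [  6.9 -15.   -1.5]
pink [286. 235.] 458 [ -2.3  34.8 -82.7]
green [302. 223.] 176 [ 12.4   7.8 -87.4]
green [319. 229.] 178 [  1.3 -18.3 -85.1]
```

View pics/g5.png

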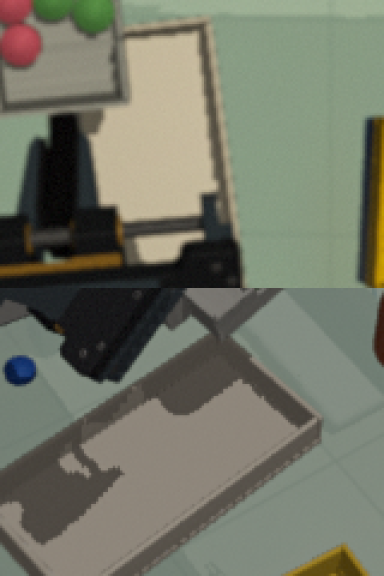

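Unexpected: the arm couldn't follow the tilt and drifted up and left to about (640,38,106). All four tablets are still in the bowl, though. I'll check the joints.

```bash
python3 - <<'E'
from tb import *
m=check(); s=env.state(); print(s['qpos'].round(1),s['qvel'].round(1),s['ee_pos'],s['ee_rot'])
f=grab('top'); tabs(f,115,m)
E
```

```text
t 8.4667 meas-cmd [34.3 55.4 99. ] F [ 0.4  0.2 -2.5] w 15.93714317903783
scoop [639.9  38.  106. ] yaw,pitch,roll [  6.9 -14.9  -1.5]
[   0.2    8.8  129.    50.8    3.8 -146.5] [-1.3  1.7  1.2 -0.8  0.2  0.1] [444.79844216  20.40792917 288.47983472] [-129.92155706    1.47045769   96.52004457]
pink [285. 235.] 464 [11.7 23.9  6.8]
green [302. 223.] 174 [24.9 -1.1  2.6]
green [318. 229.] 178 [ 14.2 -23.5   4.9]
```

Emit:
carry_out(
  increments=[
    [[0,0,0],[0,0,0],1],
  ],
)

```text
time_s: 8.6
ee_pos: [444.4, 19.5, 286.4]
ee_rot: [-129.6, 1.4, 96.4]
force: [-0.3, -0.3, -2.3]
gripper_width: 15.7
```

```bash
python3 - <<'E'
from tb import *
s=env.state(); print(s['qpos'].round(1),s['qvel'].round(1),s['ee_pos'],s['ee_rot'],s['force'])
E
```

```text
[ 1.000e-01  9.000e+00  1.291e+02  5.070e+01  3.800e+00 -1.465e+02] [-0.7  0.8  0.4  0.   0.1 -0.1] [444.40063284  19.54510021 286.43633661] [-129.62651881    1.44974111   96.44688353] [-0.27802514 -0.29207555 -2.2693073 ]
```

```bash
cat >> p.py <<'E'
def resync():
    s=env.state(); g=np.eye(4); g[:3,:3]=Ro.from_euler('xyz',s['ee_rot'],degrees=True).as_matrix(); g[:3,3]=s['ee_pos']; json.dump(g.tolist(),open('cmd.json','w'))
def pol(r,th,z,yaw,pitch=0): return T(r*np.cos(np.radians(th)),r*np.sin(np.radians(th)),z,yaw,pitch)
def smooth(A,B,n):
    A,B=np.array(A,float),np.array(B,float); return [A+(B-A)*(3*(i/n)**2-2*(i/n)**3) for i in range(1,n+1)]
E
python3 - <<'E'
from p import *
resync(); check()
plan([pol(*q) for q in smooth([640,3.3,105,6.9,-14.8],[640,3.3,110,3,-8],8)])
E
```

```text
t 8.6 meas-cmd [0. 0. 0.] F [-0.3 -0.3 -2.3] w 15.72094989232313
scoop [638.5  36.8 103. ] yaw,pitch,roll [  6.8 -14.6  -1.5]
[[0.002, 0.012, -0.023], [-5.7, -1.5, -2.2]] step 6 mm 1.5 deg tcp [446.  14. 289.]
[[0.016, 0.018, -0.018], [-4.3, -2.4, -6.2]] step 4 mm 0.9 deg tcp [448.  16. 292.]
[[0.035, 0.026, -0.011], [-2.3, -3.5, -11.8]] step 6 mm 1.2 deg tcp [451.  18. 297.]
[[0.057, 0.036, -0.004], [-0.2, -4.7, -18.3]] step 7 mm 1.4 deg tcp [455.  21. 302.]
[[0.079, 0.046, 0.003], [1.8, -5.7, -24.8]] step 7 mm 1.4 deg tcp [460.  24. 307.]
[[0.098, 0.055, 0.009], [3.4, -6.5, -30.5]] step 6 mm 1.3 deg tcp [463.  26. 311.]
[[0.111, 0.061, 0.014], [4.6, -7.0, -34.5]] step 4 mm 0.9 deg tcp [466.  27. 314.]
[[0.116, 0.063, 0.015], [5.0, -7.1, -36.0]] step 2 mm 0.3 deg tcp [467.  28. 315.]
```

Emit:
carry_out(
  increments=[
    [[0.016,0.018,-0.018],[-4.3,-2.4,-6.2],1],
    [[0.035,0.026,-0.011],[-2.3,-3.5,-11.8],1],
    [[0.057,0.036,-0.004],[-0.2,-4.7,-18.3],1],
    [[0.079,0.046,0.003],[1.8,-5.7,-24.8],1],
    [[0.098,0.055,0.009],[3.4,-6.5,-30.5],1],
    [[0.111,0.061,0.014],[4.6,-7,-34.5],1],
    [[0.116,0.063,0.015],[5,-7.1,-36],1],
    [[0.116,0.063,0.015],[5,-7.1,-36],1],
  ],
)

```text
time_s: 9.27
ee_pos: [467.2, 27.4, 314.3]
ee_rot: [-123.0, -0.0, 93.0]
force: [0.5, 0.9, -1.3]
gripper_width: 15.9
```

```bash
python3 - <<'E'
from tb import *
m=check(); s=env.state(); print(s['qpos'].round(1)); f=grab('top'); tabs(f,m[2,3]+12,m)
E
```

```text
t 9.2667 meas-cmd [ 0.4 -0.4 -0.5] F [ 0.5  0.9 -1.3] w 15.904099492378196
scoop [639.2  36.4 109.3] yaw,pitch,roll [ 3. -8.  0.]
[  1.7   8.6 121.9   2.4  16.6 -93.3]
pink [287. 233.] 465 [11.4 22.7 10.5]
green [312. 226.] 368 [ 19.5 -12.7   9.4]
```

```bash
python3 - <<'E'
from p import *
Q=smooth([640,3.3,110,3,-8],[530,-23.2,105,-23.2,-3],18)
plan([pol(*q) for q in Q[:9]]); print(); plan([pol(*q) for q in Q[9:]])
E
```

```text
[[0.001, 0.004, 0.002], [-1.9, -0.6, 0.6]] step 2 mm 0.3 deg tcp [466.  26. 315.]
[[0.003, 0.014, 0.009], [-7.4, -2.1, 2.4]] step 6 mm 0.7 deg tcp [464.  20. 315.]
[[0.007, 0.029, 0.019], [-15.9, -4.5, 5.4]] step 9 mm 1.1 deg tcp [461.  12. 316.]
[[0.011, 0.049, 0.031], [-26.8, -7.8, 9.5]] step 12 mm 1.4 deg tcp [456.   0. 316.]
[[0.017, 0.073, 0.047], [-39.5, -11.9, 14.7]] step 14 mm 1.7 deg tcp [450. -13. 317.]
[[0.023, 0.101, 0.064], [-53.5, -16.7, 21.0]] step 16 mm 1.9 deg tcp [443. -27. 317.]
[[0.03, 0.131, 0.082], [-68.1, -22.3, 28.2]] step 17 mm 2.0 deg tcp [435. -42. 318.]
[[0.037, 0.162, 0.101], [-82.9, -28.4, 36.2]] step 18 mm 2.1 deg tcp [425. -57. 319.]
[[0.044, 0.195, 0.121], [-97.4, -34.9, 44.8]] step 18 mm 2.2 deg tcp [415. -72. 320.]

[[0.007, 0.033, 0.019], [-16.0, -4.6, 6.3]] step 18 mm 2.2 deg tcp [405. -87. 320.]
[[0.014, 0.065, 0.037], [-31.0, -9.4, 13.0]] step 17 mm 2.1 deg tcp [ 394. -100.  321.]
[[0.021, 0.095, 0.054], [-44.7, -14.2, 19.8]] step 16 mm 2.0 deg tcp [ 384. -112.  322.]
[[0.027, 0.124, 0.07], [-56.8, -18.8, 26.4]] step 15 mm 1.9 deg tcp [ 374. -123.  322.]
[[0.032, 0.149, 0.084], [-67.1, -23.0, 32.5]] step 13 mm 1.7 deg tcp [ 365. -132.  323.]
[[0.037, 0.17, 0.095], [-75.5, -26.6, 37.7]] step 11 mm 1.4 deg tcp [ 357. -139.  323.]
[[0.04, 0.186, 0.104], [-81.6, -29.4, 41.8]] step 8 mm 1.1 deg tcp [ 351. -144.  324.]
[[0.043, 0.196, 0.109], [-85.5, -31.2, 44.5]] step 5 mm 0.7 deg tcp [ 347. -147.  324.]
[[0.043, 0.199, 0.111], [-86.8, -31.9, 45.5]] step 2 mm 0.2 deg tcp [ 346. -148.  324.]
```

Emit:
carry_out(
  increments=[
    [[0.001,0.004,0.002],[-1.9,-0.6,0.6],1],
    [[0.003,0.014,0.009],[-7.4,-2.1,2.4],1],
    [[0.007,0.029,0.019],[-15.9,-4.5,5.4],1],
    [[0.011,0.049,0.031],[-26.8,-7.8,9.5],1],
    [[0.017,0.073,0.047],[-39.5,-11.9,14.7],1],
    [[0.023,0.101,0.064],[-53.5,-16.7,21],1],
    [[0.03,0.131,0.082],[-68.1,-22.3,28.2],1],
    [[0.037,0.162,0.101],[-82.9,-28.4,36.2],1],
    [[0.044,0.195,0.121],[-97.4,-34.9,44.8],1],
  ],
)

```text
time_s: 10.07
ee_pos: [414.4, -74.0, 319.5]
ee_rot: [-120.5, 0.0, 79.6]
force: [-0.1, 0.3, -1.1]
gripper_width: 15.7
```

Emit:
carry_out(
  increments=[
    [[0.007,0.033,0.019],[-16,-4.6,6.3],1],
    [[0.014,0.065,0.037],[-31,-9.4,13],1],
    [[0.021,0.095,0.054],[-44.7,-14.2,19.8],1],
    [[0.027,0.124,0.07],[-56.8,-18.8,26.4],1],
    [[0.032,0.149,0.084],[-67.1,-23,32.5],1],
    [[0.037,0.17,0.095],[-75.5,-26.6,37.7],1],
    [[0.04,0.186,0.104],[-81.6,-29.4,41.8],1],
    [[0.043,0.196,0.109],[-85.5,-31.2,44.5],1],
    [[0.043,0.199,0.111],[-86.8,-31.9,45.5],1],
    [[0.043,0.199,0.111],[-86.8,-31.9,45.5],1],
  ],
)

```text
time_s: 10.9
ee_pos: [345.3, -148.6, 324.0]
ee_rot: [-118.0, -0.0, 66.7]
force: [1.2, 0.2, -0.9]
gripper_width: 16.0
```

```bash
python3 - <<'E'
from tb import *
m=check(); s=env.state(); print(s['qpos'].round(1)); f=grab('top'); tabs(f,m[2,3]+12,m)
A=f['frame'][225:405,390:590]; f=grab('side'); B=f['frame'][280:460,270:470]
cv2.imwrite('pics/g6.png',cv2.resize(np.vstack([A,B]),None,fx=1.6,fy=1.6,interpolation=3))
E
```

```text
t 10.9 meas-cmd [-0.4 -0.4 -0.1] F [ 1.2  0.2 -0.9] w 15.985891981346002
scoop [ 486.8 -209.3  105. ] yaw,pitch,roll [-23.3  -3.    0. ]
[-25.4  -0.2 128.9   2.6  23.3 -94.3]
pink [468. 339.] 488 [11.5 22.6 11.4]
```

View pics/g6.png

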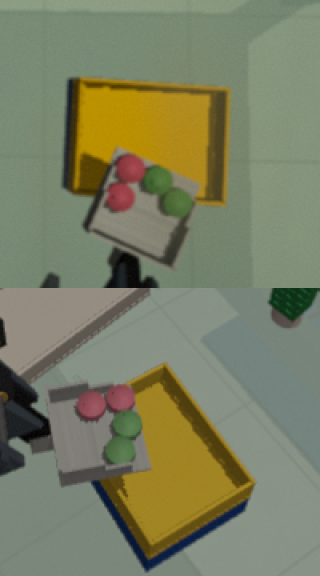

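All four tablets are in the bowl and the lip is over the yellow dish (top crop: lip at about (155,165)). I'll lower it and then tip about the lip.

```bash
python3 - <<'E'
from p import *
def L(p,zl,r=568): q=np.radians(p); return pol(r-38*np.cos(q),-23.2-.2,zl+38*np.sin(q),-23.2,p)
plan([L(*q) for q in smooth([-3,107],[5,76],7)]); print()
plan([L(*q) for q in lerp([5,76],[24,64],10)]); print()
plan([L(*q) for q in lerp([24,64],[46,58],10)])
E
```

```text
[[0.008, 0.0, 0.0], [-1.9, 1.0, -1.5]] step 3 mm 0.5 deg tcp [ 347. -151.  324.]
[[0.028, 0.0, 0.0], [-1.9, 3.7, -5.0]] step 4 mm 1.1 deg tcp [ 351. -152.  323.]
[[0.055, 0.0, 0.0], [-1.9, 7.5, -9.9]] step 6 mm 1.5 deg tcp [ 356. -155.  322.]
[[0.085, 0.0, 0.0], [-1.9, 11.9, -15.3]] step 7 mm 1.7 deg tcp [ 362. -157.  321.]
[[0.112, 0.0, 0.0], [-1.9, 16.2, -20.3]] step 7 mm 1.5 deg tcp [ 368. -160.  319.]
[[0.132, 0.0, 0.0], [-1.9, 19.5, -24.0]] step 5 mm 1.1 deg tcp [ 373. -162.  318.]
[[0.14, 0.0, 0.0], [-1.9, 20.8, -25.4]] step 2 mm 0.5 deg tcp [ 375. -163.  318.]

[[0.033, 0.0, 0.0], [0.0, -1.0, -9.0]] step 9 mm 1.9 deg tcp [ 382. -166.  322.]
[[0.066, 0.0, 0.0], [0.0, -1.6, -18.0]] step 9 mm 1.9 deg tcp [ 390. -169.  325.]
[[0.099, 0.0, 0.0], [0.0, -2.0, -27.1]] step 9 mm 1.9 deg tcp [ 397. -172.  329.]
[[0.133, 0.0, 0.0], [-0.0, -2.0, -36.2]] step 9 mm 1.9 deg tcp [ 405. -176.  332.]
[[0.166, 0.0, 0.0], [-0.0, -1.7, -45.4]] step 9 mm 1.9 deg tcp [ 413. -179.  335.]
[[0.199, 0.0, 0.0], [-0.0, -1.1, -54.5]] step 9 mm 1.9 deg tcp [ 421. -183.  337.]
[[0.232, 0.0, 0.0], [-0.0, -0.1
[... 458 characters left out ...]
-205.  348.]
[[0.115, 0.001, 0.0], [-0.1, -4.1, -32.8]] step 11 mm 2.2 deg tcp [ 485. -210.  349.]
[[0.153, 0.001, 0.0], [-0.1, -4.6, -43.8]] step 11 mm 2.2 deg tcp [ 495. -214.  350.]
[[0.192, 0.001, 0.0], [-0.1, -4.7, -54.9]] step 11 mm 2.2 deg tcp [ 505. -219.  350.]
[[0.23, 0.001, 0.0], [-0.1, -4.4, -66.0]] step 11 mm 2.2 deg tcp [ 515. -223.  350.]
[[0.268, 0.001, 0.0], [-0.1, -3.6, -77.1]] step 11 mm 2.2 deg tcp [ 526. -227.  349.]
[[0.307, 0.001, 0.0], [-0.1, -2.4, -88.2]] step 11 mm 2.2 deg tcp [ 536. -232.  348.]
[[0.345, 0.001, 0.0], [-0.1, -0.8, -99.3]] step 11 mm 2.2 deg tcp [ 546. -236.  347.]
[[0.384, 0.001, -0.0], [-0.1, 1.2, -110.3]] step 11 mm 2.2 deg tcp [ 556. -240.  345.]
```

Emit:
carry_out(
  increments=[
    [[0.008,0,0],[-1.9,1,-1.5],1],
    [[0.028,0,0],[-1.9,3.7,-5],1],
    [[0.055,0,0],[-1.9,7.5,-9.9],1],
    [[0.085,0,0],[-1.9,11.9,-15.3],1],
    [[0.112,0,0],[-1.9,16.2,-20.3],1],
    [[0.132,0,0],[-1.9,19.5,-24],1],
    [[0.14,0,0],[-1.9,20.8,-25.4],1],
    [[0.14,0,0],[-1.9,20.8,-25.4],1],
  ],
)

```text
time_s: 11.67
ee_pos: [375.2, -162.9, 317.3]
ee_rot: [-109.9, -0.0, 66.8]
force: [0.4, 0.3, -1.1]
gripper_width: 16.0
```

Emit:
carry_out(
  increments=[
    [[0.033,0,0],[0,-1,-9],1],
    [[0.066,0,0],[0,-1.6,-18],1],
    [[0.099,0,0],[0,-2,-27.1],1],
    [[0.133,0,0],[0,-2,-36.2],1],
    [[0.166,0,0],[0,-1.7,-45.4],1],
    [[0.199,0,0],[0,-1.1,-54.5],1],
    [[0.232,0,0],[0,-0.1,-63.7],1],
    [[0.265,0,0],[0,1.1,-72.9],1],
    [[0.298,0,0],[0,2.7,-82.1],1],
    [[0.332,0,0],[0,4.6,-91.3],1],
  ],
)

```text
time_s: 12.5
ee_pos: [455.0, -197.2, 344.5]
ee_rot: [-90.9, -0.0, 66.8]
force: [-0.4, -0.1, -0.7]
gripper_width: 16.0
```

Emit:
carry_out(
  increments=[
    [[0.038,0.001,0],[0,-1.8,-10.8],1],
    [[0.076,0.001,0],[0,-3.1,-21.8],1],
    [[0.115,0.001,0],[-0.1,-4.1,-32.8],1],
    [[0.153,0.001,0],[-0.1,-4.6,-43.8],1],
    [[0.192,0.001,0],[-0.1,-4.7,-54.9],1],
    [[0.23,0.001,0],[-0.1,-4.4,-66],1],
    [[0.268,0.001,0],[-0.1,-3.6,-77.1],1],
    [[0.307,0.001,0],[-0.1,-2.4,-88.2],1],
    [[0.345,0.001,0],[-0.1,-0.8,-99.3],1],
    [[0.384,0.001,0],[-0.1,1.2,-110.3],1],
  ],
)

```text
time_s: 13.33
ee_pos: [556.7, -240.9, 345.0]
ee_rot: [-69.0, -0.0, 66.7]
force: [-0.4, 0.5, -1.0]
gripper_width: 15.7
```

```bash
python3 - <<'E'
from tb import *
m=check(); f=grab('side'); tabs(f,44,dish,(270,470,280,480))
f=grab('side'); B=f['frame'][290:470,270:470]
cv2.imwrite('pics/g7.png',cv2.resize(B,None,fx=2,fy=2,interpolation=3))
E
```

```text
t 13.3333 meas-cmd [ 0.5 -0.5 -0.2] F [-0.4  0.5 -1. ] w 15.71631083649153
scoop [ 497.4 -215.4   85.2] yaw,pitch,roll [-23.3  46.    0. ]
green [455. 287.] 218 [223.1  73.4  12. ]
```

View pics/g7.png

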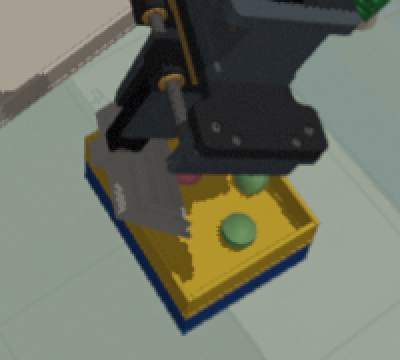

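Both greens and at least one pink are visible in the dish. I'll raise the scoop straight up, still tipped, then back off and level it.

```bash
python3 - <<'E'
from p import *
def L(p,zl,r=568): q=np.radians(p); return pol(r-38*np.cos(q),-23.4,zl+38*np.sin(q),-23.2,p)
plan([L(46,z) for z in(70,90,110,130,140)]);print()
plan([L(*q) for q in lerp([46,140,568],[0,140,540],10)]);print()
plan([pol(*q) for q in lerp([502,-23.4,140,-23.2,0],[560,0,140,-5,0],6)])
print(np.degrees(np.arctan2(226,567)),np.hypot(226,567))
E
```

```text
[[-0.0, -0.0, 0.0], [-0.0, -11.2, 4.3]] step 12 mm 0.0 deg tcp [ 556. -240.  357.]
[[-0.0, -0.0, 0.0], [-0.0, -29.9, 11.5]] step 20 mm 0.0 deg tcp [ 556. -240.  377.]
[[-0.0, -0.0, 0.0], [-0.0, -48.5, 18.6]] step 20 mm 0.0 deg tcp [ 556. -240.  397.]
[[-0.0, -0.0, 0.0], [-0.0, -67.2, 25.8]] step 20 mm 0.0 deg tcp [ 556. -240.  417.]
[[-0.0, -0.0, 0.0], [-0.0, -76.5, 29.4]] step 10 mm 0.0 deg tcp [ 556. -240.  427.]

[[-0.081, -0.0, 0.0], [-0.0, 7.3, 25.0]] step 26 mm 4.6 deg tcp [ 532. -230.  429.]
[[-0.161, -0.0, 0.0], [-0.0, 16.4, 49.4]] step 26 mm 4.6 deg tcp [ 508. -220.  430.]
[[-0.241, -0.0, 0.0], [-0.0, 27.2, 73.1]] step 26 mm 4.6 deg tcp [ 485. -210.  428.]
[[-0.322, -0.0, 0.0], [-0.0, 39.7, 95.9]] step 26 mm 4.6 deg tcp [ 461. -200.  424.]
[[-0.402, -0.0, -0.0], [-0.0, 53.8, 117.8]] step 26 mm 4.6 deg tcp [ 437. -189.  419.]
[[-0.482, -0.0, -0.0], [-0.0, 69.4, 138.5]] step 26 mm 4.6 deg tcp [ 415. -180.  412.]
[[-0.562, -0.0, -0.0], [-0.0, 86.3, 158.0]] step 26 mm 4.6 deg tcp [ 392. -170.  403.]
[[-0.643, -0.0, -0.0], [-0.0, 104.6, 176.2]] step 26 mm 4.6 deg tcp [ 371. -161.  393.]
[[-0.723, -0.0, -0.0], [-0.0, 124.1, 192.9]] step 26 mm 4.6 deg tcp [ 350. -152.  380.]
[[-0.803, -0.0, -0.0], [0.0, 144.6, 208.1]] step 26 mm 4.6 deg tcp [ 330. -143.  367.]

[[-0.0, -0.048, -0.023], [27.3, 3.7, -7.9]] step 29 mm 3.0 deg tcp [ 349. -122.  367.]
[[-0.0, -0.096, -0.045], [55.7, 6.6, -14.0]] step 29 mm 3.0 deg tcp [366. -98. 367.]
[[-0.0, -0.144, -0.067], [85.1, 8.5, -18.2]] step 30 mm 3.0 deg tcp [382. -73. 367.]
[[-0.0, -0.192, -0.09], [115.5, 9.5, -20.3]] step 30 mm 3.0 deg tcp [396. -46. 367.]
[[-0.0, -0.24, -0.112], [146.5, 9.4, -20.2]] step 31 mm 3.0 deg tcp [408. -18. 367.]
[[-0.0, -0.288, -0.134], [178.0, 8.3, -17.9]] step 32 mm 3.0 deg tcp [418.  12. 367.]
21.731685420358094 610.3810285387317
```

Emit:
carry_out(
  increments=[
    [[0,0,0],[0,-11.2,4.3],1],
    [[0,0,0],[0,-29.9,11.5],1],
    [[0,0,0],[0,-48.5,18.6],1],
    [[0,0,0],[0,-67.2,25.8],1],
    [[0,0,0],[0,-76.5,29.4],1],
    [[0,0,0],[0,-76.5,29.4],1],
  ],
)

```text
time_s: 13.93
ee_pos: [555.8, -240.6, 429.6]
ee_rot: [-69.3, 0.0, 66.7]
force: [-1.0, 0.3, -1.0]
gripper_width: 15.6
```

Emit:
carry_out(
  increments=[
    [[-0.081,0,0],[0,7.3,25],1],
    [[-0.161,0,0],[0,16.4,49.4],1],
    [[-0.241,0,0],[0,27.2,73.1],1],
    [[-0.322,0,0],[0,39.7,95.9],1],
    [[-0.402,0,0],[0,53.8,117.8],1],
    [[-0.482,0,0],[0,69.4,138.5],1],
    [[-0.562,0,0],[0,86.3,158],1],
    [[-0.643,0,0],[0,104.6,176.2],1],
    [[-0.723,0,0],[0,124.1,192.9],1],
    [[-0.803,0,0],[0,144.6,208.1],1],
  ],
)

```text
time_s: 14.77
ee_pos: [327.8, -142.5, 365.2]
ee_rot: [-115.1, 0.0, 66.7]
force: [0.1, 0.3, -1.3]
gripper_width: 15.7
```

Emit:
carry_out(
  increments=[
    [[0,-0.048,-0.023],[27.3,3.7,-7.9],1],
    [[0,-0.096,-0.045],[55.7,6.6,-14],1],
    [[0,-0.144,-0.067],[85.1,8.5,-18.2],1],
    [[0,-0.192,-0.09],[115.5,9.5,-20.3],1],
    [[0,-0.24,-0.112],[146.5,9.4,-20.2],1],
    [[0,-0.288,-0.134],[178,8.3,-17.9],1],
    [[0,-0.288,-0.134],[178,8.3,-17.9],1],
    [[0,-0.288,-0.134],[178,8.3,-17.9],1],
  ],
)

```text
time_s: 15.43
ee_pos: [417.8, 13.5, 365.4]
ee_rot: [-114.8, 0.0, 85.1]
force: [0.0, -0.0, -2.5]
gripper_width: 15.7
```

```bash
python3 - <<'E'
from tb import *
m=check(); f=grab('top'); tabs(f,46,dish,(240,640,200,420)); cv2.imwrite('pics/g8.png',f['frame'][180:420,140:560])
print(env.state()['qpos'].round(1))
Q=smooth([560,0,140,-5,0],[610.4,21.73,60,3,0],10); plan([pol(*q) for q in Q]); plan([T(567,226,z,3) for z in (30,15,8,5,4)])
E
```

```text
t 15.4333 meas-cmd [-0.5  1.1 -1.4] F [ 0.  -0.  -2.5] w 15.74586582414711
scoop [558.7   1.3 138.1] yaw,pitch,roll [-4.9  0.2 -0. ]
pink [473. 290.] 227 [32.3 13.7 14. ]
pink [470. 309.] 231 [ 3.4 17.  14. ]
[  1.    1.2 119.6  -4.5  34.6 -80.8]
[[-0.0, -0.004, -0.002], [5.5, 2.4, 0.2]] step 6 mm 0.3 deg tcp [420.  18. 365.]
[[-0.0, -0.013, -0.007], [20.5, 8.8, 1.0]] step 16 mm 0.6 deg tcp [423.  33. 358.]
[[-0.0, -0.028, -0.013], [43.0, 17.8, 2.9]] step 24 mm 0.9 deg tcp [427.  55. 349.]
[[-0.0, -0.045, -0.021], [70.7, 28.1, 6.5]] step 30 mm 1.1 deg tcp [431.  82. 339.]
[[-0.0, -0.064, -0.03], [101.2, 38.5, 12.1]] step 33 mm 1.2 deg tcp [433. 113. 327.]
[[-0.0, -0.082, -0.039], [132.1, 48.2, 19.4]] step 33 mm 1.2 deg tcp [433. 144. 315.]
[[-0.0, -0.1, -0.047], [160.6, 56.3, 27.8]] step 31 mm 1.1 deg tcp [431. 173. 304.]
[[-0.0, -0.114, -0.053], [184.1, 62.4, 35.8]] step 26 mm 0.9 deg tcp [428. 196. 295.]
[[-0.0, -0.123, -0.058], [200.1, 66.3, 41.8]] step 18 mm 0.6 deg tcp [426. 213. 289.]
[[-0.0, -0.127, -0.059], [205.9, 67.7, 44.1]] step 6 mm 0.2 deg tcp [425. 219. 287.]
[[-0.0, 0.0, -0.0], [0.1, 27.2, 12.7]] step 30 mm 0.0 deg tcp [425. 219. 257.]
[[-0.0, 0.0, -0.0], [0.1, 40.8, 19.1]] step 15 mm 0.0 deg tcp [425. 219. 242.]
[[-0.0, 0.0, -0.0], [0.1, 47.1, 22.0]] step 7 mm 0.0 deg tcp [425. 219. 235.]
[[-0.0, 0.0, -0.0], [0.1, 49.8, 23.3]] step 3 mm 0.0 deg tcp [425. 219. 232.]
[[-0.0, 0.0, -0.0], [0.1, 50.7, 23.7]] step 1 mm 0.0 deg tcp [425. 219. 231.]
```

View pics/g8.png

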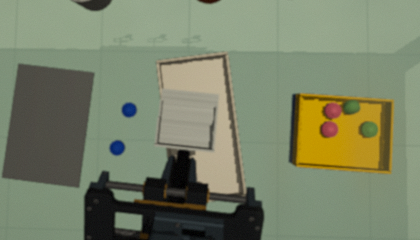

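All four tablets are in the yellow dish ((332,110), (352,107), (330,129), (369,129)), and the scoop is empty. I'll take it back to the mat.

Emit:
carry_out(
  increments=[
    [[0,-0.004,-0.002],[5.5,2.4,0.2],1],
    [[0,-0.013,-0.007],[20.5,8.8,1],1],
    [[0,-0.028,-0.013],[43,17.8,2.9],1],
    [[0,-0.045,-0.021],[70.7,28.1,6.5],1],
    [[0,-0.064,-0.03],[101.2,38.5,12.1],1],
    [[0,-0.082,-0.039],[132.1,48.2,19.4],1],
    [[0,-0.1,-0.047],[160.6,56.3,27.8],1],
    [[0,-0.114,-0.053],[184.1,62.4,35.8],1],
    [[0,-0.123,-0.058],[200.1,66.3,41.8],1],
    [[0,-0.127,-0.059],[205.9,67.7,44.1],1],
  ],
)

```text
time_s: 16.32
ee_pos: [424.9, 219.1, 285.4]
ee_rot: [-114.9, 0.0, 93.0]
force: [-0.5, 0.0, -0.6]
gripper_width: 15.8
```

Emit:
carry_out(
  increments=[
    [[0,0,0],[0,0,0],1],
    [[0,0,0],[0.1,14,6.5],1],
    [[0,0,0],[0.1,27.2,12.7],1],
    [[0,0,0],[0.1,40.8,19.1],1],
    [[0,0,0],[0.1,47.1,22],1],
    [[0,0,0],[0.1,49.8,23.3],1],
    [[0,0,0],[0.1,50.7,23.7],1],
    [[0,0,0],[0.1,50.7,23.7],1],
    [[0,0,0],[0.1,50.7,23.7],1],
  ],
)

```text
time_s: 17.07
ee_pos: [425.6, 217.8, 231.4]
ee_rot: [-115.0, -0.0, 92.9]
force: [0.9, 0.3, -1.1]
gripper_width: 15.7
```

```bash
python3 - <<'E'
from tb import *
m=check()
E
```

```text
t 17.0667 meas-cmd [ 0.6 -0.8  0.5] F [ 0.9  0.3 -1.1] w 15.744355201981918
scoop [567.8 225.    4.7] yaw,pitch,roll [ 2.9 -0.   0. ]
```

Emit:
carry_out(
  increments=[
    [[0,0,0],[0,0.4,0.2],1],
    [[0,0,0],[0,0.4,0.2],1],
    [[0,0,0],[0,0.4,0.2],1],
    [[0,0,0],[0,0.4,0.2],0.6],
    [[0,0,0],[0,0.4,0.2],0.3],
    [[0,0,0],[0,0.4,0.2],0],
    [[0,0,0],[0,0.4,0.2],0],
    [[0,0,0],[0,0.4,0.2],0],
    [[0,0,0],[0,0.4,0.2],0],
    [[0,0,0],[0,0.4,0.2],0],
  ],
)

```text
time_s: 17.9
ee_pos: [425.2, 218.4, 230.2]
ee_rot: [-115.0, 0.0, 93.0]
force: [0.3, 0.2, 0.3]
gripper_width: 59.3
```

Emit:
carry_out(
  increments=[
    [[0,0,0],[0,0,0],0],
    [[0,0,0],[0,0,0],0],
    [[0,0,0],[0,0,0],0],
    [[0,0,0],[0,-20,0],0],
    [[0,0,0],[0,-50,0],0],
    [[0,0,0],[0,-85,0],0],
    [[0,0,0],[0,-125,0],0],
    [[0,0,0],[0,-150,0],0],
    [[0,0,0],[0,-150,0],0],
    [[0,0,0],[0,-150,0],0],
  ],
)

```text
time_s: 18.73
ee_pos: [361.7, 215.2, 367.6]
ee_rot: [-115.1, -0.1, 93.0]
force: [0.3, -0.7, 0.1]
gripper_width: 91.4
```

```bash
python3 - <<'E'
from tb import *
s=env.state(); print(s['time_s'],s['gripper_width'],s['ee_pos'],s['force'])
f=grab('top'); cv2.imwrite('pics/g9.png',f['frame'][100:400,120:560]); C=cloud(f); Z=C[...,2]
A=C[250:320,150:230].reshape(-1,3)
for lo,hi in((17,30),(28,42)):
    P=A[(A[:,2]>lo)&(A[:,2]<hi)]; print(lo,len(P),cv2.minAreaRect(P[:,:2].astype(np.float32)))
P=C[265:360,425:540].reshape(-1,3); P=P[(P[:,2]>50)&(P[:,2]<72)]; print('dish',cv2.minAreaRect(P[:,:2].astype(np.float32)), P[:,2].std())
c,_,_,_=np.linalg.lstsq(np.c_[P[:,:2]-P[:,:2].mean(0),np.ones(len(P))],P[:,2],rcond=None); print(np.degrees(c[:2]))
E
```

```text
18.7333 91.36932025821808 [361.67336542 215.19007883 367.60715405] [ 0.28804637 -0.71579379  0.06356324]
17 239 ((552.7736206054688, 223.17486572265625), (71.01041412353516, 78.57023620605469), 3.401611566543579)
28 229 ((542.3682250976562, 222.43075561523438), (48.34089660644531, 78.5156021118164), 2.236579418182373)
dish ((538.8720703125, -231.01211547851562), (142.05783081054688, 110.38478088378906), 86.74217224121094) 5.287342429007706
[-0.99123533  0.45404197]
```

View pics/g9.png

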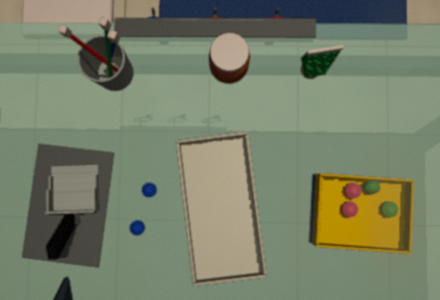

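The scoop is flat on the mat (bowl at (73,190), handle at (62,237)). The four tablets are in the yellow dish, the tray is empty, and the tumbler, jar and tube look unmoved. The gripper is open and clear, so I'm handing in.

```bash
python3 -c "
from workcell import env
print(env.job_done())"
```

```text
the job is handed in; nothing more can be done
None
```

The job is done and handed in at about 18.8 s. I took all four tablets out of the tray in one scoop, tipped them into the yellow dish, and laid the scoop back on its mat.

**Last checks, before hand-in:**
- **Tablets:** all four lie in the yellow dish, and the tray is empty.
- **Dishes:** the yellow dish moved less than 1 mm. A rough plane fit to its rim gave about 1° of tilt. I did not measure the blue dish separately, but it looked unmoved.
- **Scoop:** it lies flat on the mat, about 2–3 mm from where it started.
- **Tumbler, jar and tube:** they looked unmoved in the picture, but I did not measure them.
- **Gripper:** it is open and clear, and touches nothing.

**What went wrong on the way:** when I tilted the loaded scoop back in the tray, the arm reached a wrist joint limit. It swung the scoop up and sideways by about 120 mm, where I had planned a tilt in place. No tablet was lost, and the measured wrist force stayed at about 2.5 N whenever I read it. I then carried the scoop with less backward tilt.

One check failed: right after tipping, my colour mask missed the tablets in the gripper's shadow. I confirmed them by eye in that picture and in the later ones.

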